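# Lock the indexing disc on the bench fixture

## Task

Lock the indexing fixture on the bench: push the red peg round, either way, until the slot in the round aluminium disc lines up with the steel bar, then push the bar by its orange plate through the slot and fully home, so that the plate meets the guide block. Do it by pushing with the fingers only; do not lift the bar, and leave the red screwdriver, the blue tape roll and the wood offcut where they are.

Things in the scene. Friction and masses are not known exactly. Their poses are not given: they have to be found in the camera images.
- lock_fixture: Fixture screwed to the bench, cannot move: grey base plate 310 x 100 x 10 mm with a blue guide block, a slotted aluminium disc and a blue keeper in a row. Origin on the bench surface under the disc's axis; x along the bar's track, the way the bar is pushed (guide, disc, keeper); z up. The plate spans x -240 to +70 mm, y -50 to +50 mm.
- guide_end (a point): Middle of the guide block's rear face, where the bar's plate stops: fixture x -100 mm, 24 mm above the bench. The blue block runs 55 mm from here towards the disc, 41 mm wide, top 42 mm above the bench (screws 45 mm), with a 17 mm wide tunnel for the bar. Behind it low rails 29 mm wide over all, top 26 mm, flank the bar.
- keeper (a point): Centre of the opening of the blue keeper beyond the disc, fixture x +50 mm, 28 mm above the bench. The keeper is 12 mm thick, 46 mm wide, top 43 mm above the bench; opening 22 mm wide.
- lock_disc (a joint): Angle (rad) of the aluminium disc about its upright axis, counter-clockwise from above positive. Its slot lines up with the bar's track at 0 and equally at pi; starts between 0.6 and 2.55. Turns past both; friction (about 0.07 N m) keeps it where it is left. The bar's round nose enters if the slot is within about 0.15 rad of lined up, and centres it.
- disc_center (a point): Centre of the disc's top face, on its axis, 40 mm above the bench; x along the slot. The disc is 76 mm across; the slot runs right across it, 18 mm wide, open at the top, its floor 18 mm above the bench.
- turn_peg (a point): Centre of the top of the red peg on the disc. The peg is 14 mm in diameter and stands from 40 to 75 mm above the bench, 27 mm from the disc's axis, square to the slot: at joint value q it lies in the direction q + pi/2 from the fixture's x axis.
- lock_bar: Loose steel bar 14 mm wide, 16 mm high, 0.2 to 0.33 kg, in the guide, slides with 1 to 3 N. x towards its round nose, z up. Origin on its underside (20 mm above the bench) below the orange plate's middle; nose 168 mm ahead. Origin starts at fixture x -226 to -212 mm, nose just short of the disc; fully home -106 mm, plate against the guide block, nose 6 mm out of the keeper.
- push_plate (a point): Centre of the upright orange push plate at the tail of the bar: 12 mm thick (along the bar), 40 mm wide, from 32 to 78 mm above the bench; this point is 55 mm above the bench. Push on its rear face (towards the bar's nose).
- screwdriver_red: Bystander: loose red screwdriver, 209 mm long, 29 mm thick, lying beside the fixture on the side away from the robot, about 113 mm from the track. Origin at the centre of its underside, its length along its y.
- insulating_tape: Bystander: loose roll of blue tape, 66 mm across, 19 mm high, lying flat beside the disc on the side away from the robot. Origin at the centre of its underside.
- wood_offcut: Bystander: loose wood block 56 x 130 x 44 mm at the left end of the bench, left of the vice. Origin at the centre of its underside, its length along its y.

How it is judged:
By the outcome, as a careful person would: the job done as asked, in the order asked, and still so for the second after the job is handed in, with the robot touching nothing.
It also fails if it takes over 48 s, if anything falls off the work surface, if the arm or the gripper's body presses on something with over 40 N, if the wrist force passes 120 N, or if a joint passes its speed limit or range.

## Robot

A 7-joint arm with a two-finger parallel gripper is mounted at the origin on a cart in front of the work surface, level with it; the furniture and walls round the work are solid. World frame = base frame: x ahead of the robot, y to its left, z up, the work surface at z = 0. Lengths are in mm, angles in rad, forces in N, time in s.
With the tool pointing down it reaches from about 400 to 900 mm from the base axis. Payload 5.5 kg.
Tool frame: the origin (TCP) lies on the centre line of the jaws, within the pads' length; the fingertips stand 8 mm ahead of it and the grasp point (between the pads) lies 11 mm behind it; z points along the fingers, y is the direction in which the jaws open and shut (so a half turn about z gives the same grasp; the last joint's range is limited). The gripper opens to 92 mm and grips with 3 to 60 N. Pads are 19 mm wide; open, the fingers measure 130 mm over their backs; the gripper's body (75 mm by 190 mm) begins 47 mm behind the grasp point.
Start: joints at [1.413, 0.501, -0.427, 1.55, 0.221, 1.138, -0.21], TCP at [265.551, -593.281, 234.729] pointing down, gripper open.
Joint ranges: [-2.88, 2.88], [-0.31, 2.03], [-1.54, 1.56], [0.2, 2.42], [-1.41, 4.55], [0.19, 2.02], [-2.57, 2.57]. Speed limits (rad/s): [2.57, 2.57, 3.14, 3.14, 3.14, 3.14, 3.14].

## Interface

Orientations are given as a unit quaternion [x, y, z, w].
In Python, from bench import manip, read_camera, camera_params, job gives the robot as it stands. The module is installed in compiled form; this text tells all that it offers.
- The arm moves only by the shell command python3 -m handwheel 'ROWS' [FORCE]. ROWS is JSON, a list of rows, each an object with "hand": the opening, from 0 (shut) to 1 (fully open); "travel": the shift along the tool's x, y, z in cm, a list of three; "delta_rot": the turn, a rotation vector about the tool's x, y, z in rad, a list of three. In form: [{"hand": hand, "travel": [dx, dy, dz], "delta_rot": [wx, wy, wz]}, ...]. A call has 1 to 20 rows; each row is the pose to reach, as a shift and turn from the pose commanded when the call began, along the tool's axes at that moment; what a row does not reach only later rows make up. A row lasts 1/12 s, in which the tool goes at most 41.7 mm and 7.16 degrees, less where a joint would pass 70% of its speed; a pose out of reach is approached as far as the arm can. A call with a gripper value outside its range is refused whole. The fingers move at their own pace and stop on an object; FORCE is the grip in N (left out, the last holds). Time passes only in rows, so rows that repeat a pose let the fingers close. It gives the time, the measured TCP pose, the force and the opening at its end, in the units of the state.
- manip.read_state(): the state, without advancing time (a new reading comes with each control period).
- read_camera(name): name is "scene" or "top"; returns the picture (384x512x3 uint8, red, green, blue); there is no depth.
- camera_params(name): a dict with "vfov" (degrees; the focal length in pixels is half the picture's height over the tangent of half this angle, whatever the lens; pixels are square), "cx", "cy" (the principal point, pixels), "dist_coeffs" ([k1, k2, p1, p2, k3] as OpenCV has them; the pictures are not rectified), "pose" (4x4, takes a point from camera to world coordinates). Camera axes: x right, y down, z forward; pixel columns grow to the right and rows downward; lengths in mm; the calibration is good to about 2 mm. A picture is of the moment at which its call begins. camera_params takes no time and is no camera call.
- job.hand_in(): hands the job in, once; it reports no verdict.
The state is a dict: "time": time; "joint_positions": joint angles; "qvel": joint speeds; "tau": joint torques, N m; "ee_pos": TCP position; "orientation": TCP orientation; "ft_force": force on the tool from outside, world axes, zero at the start; "torque": the same for the moment, N m; "opening": finger opening in mm.
Only numpy, scipy, OpenCV 4.12 (cv2) and the standard library are available. Lean on these libraries where they do the work, as an engineer would, in place of code of your own. Each camera call takes 0.05 s, during which the arm holds its last target. There are 200 camera calls.

## Working session

There is one attempt and no reset: what is moved stays moved. The work goes in short steps, Python scripts to look and compute and a shell command to move; the robot and the scene stay as the last step left them, time stands still between calls to the robot, and variables do not carry over. Pictures are saved under pics/ and viewed, on a budget of 10 in all, crops included, one or two more only if the job needs it, and the job is handed in when it is done.

```bash
mkdir -p pics
python3 - <<'E'
from bench import manip, read_camera, camera_params
import cv2,numpy as np
for n in("scene","top"):
    im=read_camera(n); cv2.imwrite(f"pics/{n}0.png",cv2.cvtColor(im,cv2.COLOR_RGB2BGR)); 
    p=camera_params(n); print(n,p["vfov"],p["cx"],p["cy"],p["dist_coeffs"]); print(np.round(p["pose"],3))
s=manip.read_state(); print(s)
E
```

```text
scene 43.31712670903973 256.3283208288332 190.95917916668625 [-0.19169617  0.          0.          0.          0.        ]
[[-7.79000e-01 -4.82000e-01  4.01000e-01  1.44418e+02]
 [-6.27000e-01  5.87000e-01 -5.13000e-01  5.87108e+02]
 [ 1.20000e-02 -6.51000e-01 -7.59000e-01  8.54730e+02]
 [ 0.00000e+00  0.00000e+00  0.00000e+00  1.00000e+00]]
top 52.52456444996632 255.1610537888039 184.56277497267217 [0.01460088 0.         0.         0.         0.        ]
[[ 1.40000e-01 -9.64000e-01  2.26000e-01  3.71296e+02]
 [-9.90000e-01 -1.35000e-01  3.80000e-02  2.13200e+01]
 [-6.00000e-03 -2.29000e-01 -9.73000e-01  9.57140e+02]
 [ 0.00000e+00  0.00000e+00  0.00000e+00  1.00000e+00]]
{'time': 0.1, 'joint_positions': array([ 1.41323008,  0.50175058, -0.42679314,  1.55134931,  0.22085448,
        1.13830249, -0.21034848]), 'qvel': array([ 0.0006839 , -0.00169251, -0.00140412, -0.00133473, -0.00137507,
       -0.00022562, -0.00078337]), 'tau': array([-1.04402899e-02, -5.67879152e+01, -5.83841443e+00, -2.79913402e+01,
       -6.90895552e-02,  2.41237879e-02,  4.96867187e-05]), 'ee_pos': array([ 265.18670371, -592.76729156,  233.78139601]), 'orientation': array([ 9.77949467e-01,  2.08839836e-01, -1.80379280e-04, -8.54728126e-04]), 'ft_force': array([1.12201166, 0.16695911, 0.09105341]), 'torque': array([-0.01867854, -0.02432544,  0.02949865]), 'opening': 91.53675164707025}
```

View pics/top0.png

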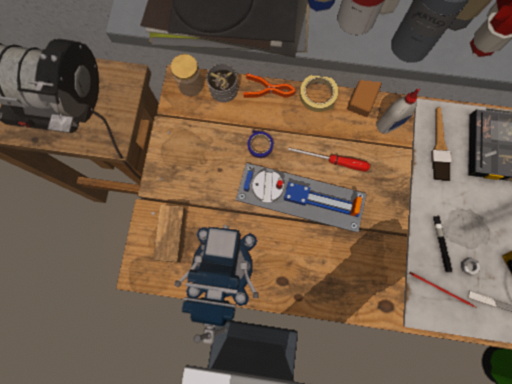

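View pics/scene0.png

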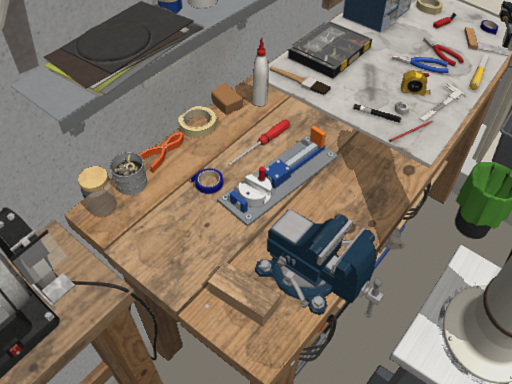

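The top view shows the fixture with its disc at about (267,185), the peg at (280,184) and the orange plate at (358,204). The bar is pushed towards image left. The vice stands between the robot and the disc. Next I'll measure by colour masks.

```bash
cat > h.py <<'E'
import cv2,numpy as np
from bench import manip, read_camera, camera_params
def cam(n):
    p=camera_params(n); f=192/np.tan(np.radians(p["vfov"]/2))
    return np.array([[f,0,p["cx"]],[0,f,p["cy"]],[0,0,1]]),np.array(p["dist_coeffs"]),np.array(p["pose"])
def toplane(n,px,z):
    K,d,P=cam(n); u=cv2.undistortPoints(np.float64(px).reshape(-1,1,2),K,d)[:,0]
    r=np.c_[u,np.ones(len(u))]@P[:3,:3].T; t=(z-P[2,3])/r[:,2]
    return P[:3,3]+r*t[:,None]
def proj(n,X):
    K,d,P=cam(n); R=P[:3,:3].T
    return cv2.projectPoints(np.float64(X).reshape(-1,1,3),cv2.Rodrigues(R)[0],-R@P[:3,3],K,d)[0][:,0]
def blobs(im,lo,hi,roi,amin=8):
    h=cv2.cvtColor(im,cv2.COLOR_RGB2HSV); m=cv2.inRange(h,lo,hi); k=np.zeros_like(m); x0,y0,x1,y1=roi; k[y0:y1,x0:x1]=255
    n,l,s,c=cv2.connectedComponentsWithStats(m&k)
    return [(s[i,4],c[i],s[i,:4],np.argwhere(l==i)[:,::-1]) for i in range(1,n) if s[i,4]>=amin]
def save(n,name,roi=None,k=1,im=None):
    im=read_camera(n) if im is None else im
    b=cv2.cvtColor(im,cv2.COLOR_RGB2BGR)
    if roi: b=b[roi[1]:roi[3],roi[0]:roi[2]]
    cv2.imwrite("pics/"+name,cv2.resize(b,None,fx=k,fy=k,interpolation=cv2.INTER_CUBIC)); return im
E
python3 - <<'E'
from h import *
im=save("top","topc.png",(225,150,385,240),5)
s=save("scene","scc.png",(210,115,345,225),5)
for n,i,roi in(("top",im,(225,160,385,240)),("scene",s,(210,120,345,225))):
    for nm,lo,hi in(("orange",(8,170,120),(20,255,255)),("red",(0,150,80),(6,255,255)),("blue",(105,120,60),(125,255,255))):
        for a,c,b,_ in blobs(i,lo,hi,roi): print(n,nm,a,c.round(1),b)
E
```

```text
top orange 99 [357.  205.6] [352 197  10  19]
top red 302 [352.6 164.1] [329 160  41  12]
top red 34 [279.3 183.4] [277 180   6   8]
top blue 79 [247.7 180. ] [244 171   8  19]
top blue 512 [307.8 196.9] [285 182  66  32]
scene orange 100 [319.5 134.1] [311 126  15  21]
scene red 301 [274.9 130.9] [259 120  31  25]
scene red 57 [261.2 172.9] [259 167   5  13]
scene blue 553 [286.4 168.9] [265 148  59  40]
scene blue 116 [216.7 183.2] [210 169  13  24]
scene blue 171 [238.4 200.2] [230 191  17  21]
```

View pics/topc.png

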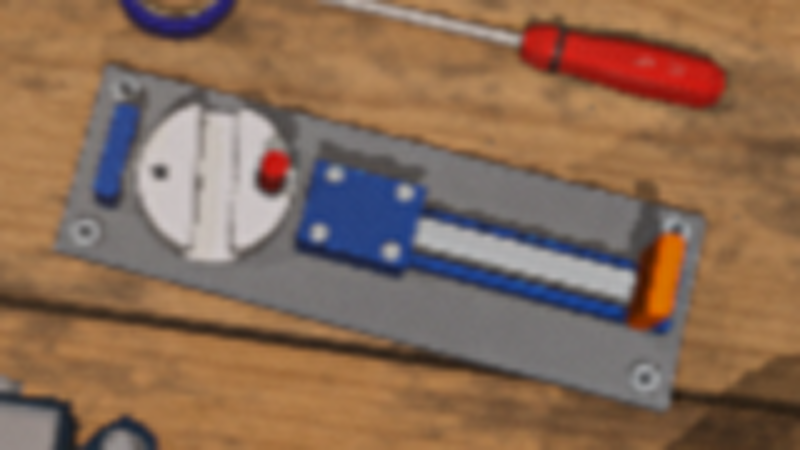

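View pics/scc.png

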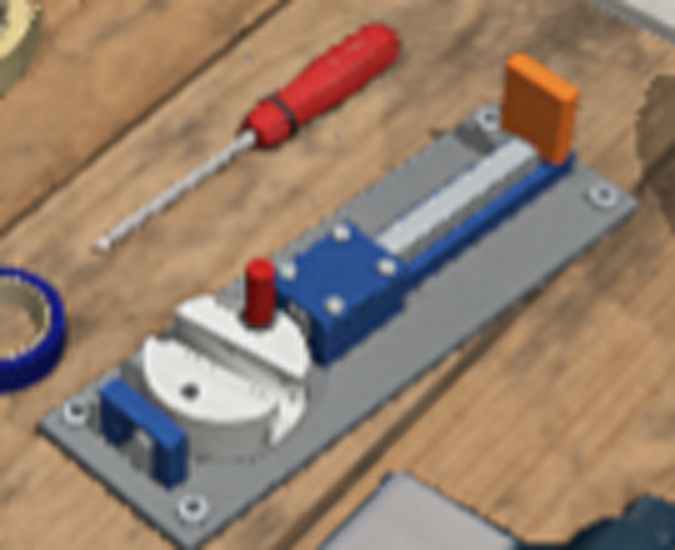

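Run:
```python
from h import *
np.set_printoptions(precision=1,suppress=True)
c=lambda l:np.array(l)/5+[224.6,149.6]
A=toplane("top",c([(108,62),(705,212),(667,408),(57,252)]),10); print("corners",A)
print([np.linalg.norm(A[i]-A[(i+1)%4]) for i in range(4)])
x=(A[0]+A[3]-A[1]-A[2])[:2]; x/=np.linalg.norm(x); y=np.array([-x[1],x[0]])
o=A[:,:2].mean(0)+x*85; print("x",x,np.arctan2(x[1],x[0]),"origin",o)
print("disc",toplane("top",c([(216,180)]),40))
s=lambda l:np.array(l)/5+[209.6,114.6]
B=toplane("scene",s([(40,427),(637,205),(190,548)]),10);print("scene corners",B, np.linalg.norm(B[0]-B[1]))
pk=toplane("top",c([(277,160)]),75)[0]; pk2=toplane("scene",s([(260,266)]),75)[0]
F=lambda p:np.array([(p[:2]-o)@x,(p[:2]-o)@y])
for p in(pk,pk2): f=F(p); print("peg",p,f,np.hypot(*f),np.arctan2(f[1],f[0]))
for p in toplane("top",c([(685,237),(672,320),(657,232)]),78): print("plate top",p,F(p))
for p in toplane("scene",s([(510,55),(577,92)]),78): print("plate top sc",p,F(p))
d=np.arctan2(x[1],x[0]); sl=toplane("top",c([(219,110),(212,258)]),30)
v=(sl[0]-sl[1])[:2]; print("slot angle rel",np.arctan2(v[1],v[0])-d)
print("discF",F(toplane("top",c([(216,180)]),40)[0]))
```

```text
corners [[ 646.    88.9   10. ]
 [ 610.2 -215.9   10. ]
 [ 510.5 -205.1   10. ]
 [ 545.5   99.7   10. ]]
[np.float64(306.9422336806125), np.float64(100.27880400351154), np.float64(306.78385442676654), np.float64(101.09896856681974)]
x [0.1 1. ] 1.455423066216565 origin [587.8  26.4]
disc [[585.7  26.4  40. ]]
scene corners [[ 641.2   93.3   10. ]
 [ 508.2 -200.4   10. ]
 [ 545.3  102.8   10. ]] 322.3952722208749
peg [590.9  -0.7  75. ] [-26.5  -6.2] 27.224935725067603 -2.9117458648388315
peg [589.4   0.4  75. ] [-25.6  -4.5] 25.986964450800897 -2.9671358464119577
plate top [ 580.1 -190.7   78. ] [-216.5  -17.3]
plate top [ 540.8 -187.9   78. ] [-218.2   22.1]
plate top [ 580.6 -177.8   78. ] [-203.6  -16.3]
plate top sc [ 581.6 -184.2   78. ] [-209.8  -18.1]
plate top sc [ 542. -183.   78.] [-213.3   21.4]
slot angle rel -1.3681233423427206
discF [-0.2  2.1]
```

```bash
cat >> h.py <<'E'
from scipy.spatial.transform import Rotation as Ro
th=1.455; ex=np.array([np.cos(th),np.sin(th)]); ey=np.array([-ex[1],ex[0]]); O=np.array([587,27.])
def W(fx,fy,z): return np.r_[O+fx*ex+fy*ey,z]
def Fx(p): return np.array([(p[:2]-O)@ex,(p[:2]-O)@ey,p[2]])
def plan(p,ang):  # target TCP world, fixture angle of tool y; tool pointing down
    s=manip.read_state(); R=Ro.from_quat(s["orientation"]); a=ang+th
    y=np.array([np.cos(a),np.sin(a),0]); z=np.array([0,0,-1.]); T=Ro.from_matrix(np.c_[np.cross(y,z),y,z])
    print("travel cm",(R.inv().apply(p-s["ee_pos"])/10).round(2),"rot",(R.inv()*T).as_rotvec().round(3),"t",s["time"],"F",Fx(s["ee_pos"]).round(1))
E
python3 - <<'E'
from h import *
plan(W(-56,16,120),np.radians(140))
print(toplane("top",[(255,232),(200,232),(255,300)],100).round(0))
E
```

```text
travel cm [ 50.45 -39.43  11.46] rot [-1.000e-03  1.000e-03  1.235e+00] t 0.2 F [-652.9  247.9  234.1]
[[464.  40. 100.]
 [447. 160. 100.]
 [322.  20. 100.]]
```

```bash
R='{"hand":0,"travel":[50.4,-39.4,8],"delta_rot":[0,0,1.235]}'; python3 -m handwheel '[{"hand":0,"travel":[50.4,-39.4,8],"delta_rot":[0,0,1.235]},{"hand":0,"travel":[50.4,-39.4,8],"delta_rot":[0,0,1.235]},{"hand":0,"travel":[50.4,-39.4,8],"delta_rot":[0,0,1.235]},{"hand":0,"travel":[50.4,-39.4,8],"delta_rot":[0,0,1.235]},{"hand":0,"travel":[50.4,-39.4,8],"delta_rot":[0,0,1.235]},{"hand":0,"travel":[50.4,-39.4,8],"delta_rot":[0,0,1.235]},{"hand":0,"travel":[50.4,-39.4,8],"delta_rot":[0,0,1.235]},{"hand":0,"travel":[50.4,-39.4,8],"delta_rot":[0,0,1.235]},{"hand":0,"travel":[50.4,-39.4,8],"delta_rot":[0,0,1.235]},{"hand":0,"travel":[50.4,-39.4,8],"delta_rot":[0,0,1.235]},{"hand":0,"travel":[50.4,-39.4,8],"delta_rot":[0,0,1.235]},{"hand":0,"travel":[50.4,-39.4,8],"delta_rot":[0,0,1.235]},{"hand":0,"travel":[50.4,-39.4,8],"delta_rot":[0,0,1.235]},{"hand":0,"travel":[50.4,-39.4,8],"delta_rot":[0,0,1.235]},{"hand":0,"travel":[50.4,-39.4,8],"delta_rot":[0,0,1.235]},{"hand":0,"travel":[50.4,-39.4,8],"delta_rot":[0,0,1.235]},{"hand":0,"travel":[50.4,-39.4,8],"delta_rot":[0,0,1.235]},{"hand":0,"travel":[50.4,-39.4,8],"delta_rot":[0,0,1.235]},{"hand":0,"travel":[50.4,-39.4,8],"delta_rot":[0,0,1.235]}]' 10
python3 - <<'E'
from h import *
plan(W(-56,16,62),np.radians(140))
E
```

```text
time: 1.78
ee_pos: [564.3, -27.7, 154.4]
orientation: [0.919, -0.395, -0.0, 0.0]
ft_force: [0.1, -0.2, 0.1]
opening: 0.7
travel cm [-0.04 -0.1   9.24] rot [0.001 0.    0.001] t 1.7833 F [-56.9  16.3 154.4]
```

```bash
python3 -m handwheel '[{"hand":0,"travel":[0,0,3],"delta_rot":[0,0,0]},{"hand":0,"travel":[0,0,6],"delta_rot":[0,0,0]},{"hand":0,"travel":[0,0,8],"delta_rot":[0,0,0]},{"hand":0,"travel":[0,0,9.2],"delta_rot":[0,0,0]},{"hand":0,"travel":[0,0,9.2],"delta_rot":[0,0,0]},{"hand":0,"travel":[0,0,9.2],"delta_rot":[0,0,0]}]'
python3 - <<'E'
from h import *
a=save("scene","s1.png",(190,60,350,225),3); b=save("top","t1.png",(190,120,390,300),4)
plan(W(-56,16,62),np.radians(140))
A=cv2.imread("pics/s1.png");B=cv2.imread("pics/t1.png"); B=cv2.resize(B,None,fx=495/720,fy=495/720)
C=np.hstack([A,B]); cv2.imwrite("pics/c1.png",cv2.resize(C,None,fx=.78,fy=.78))
E
```

```text
time: 2.28
ee_pos: [564.4, -29.1, 62.8]
orientation: [0.918, -0.397, -0.0, 0.0]
ft_force: [-0.1, -0.0, 0.1]
opening: 0.5
travel cm [-0.21 -0.03  0.22] rot [-0.002 -0.002 -0.001] t 2.3833 F [-57.5  14.6  64.2]
```

View pics/c1.png

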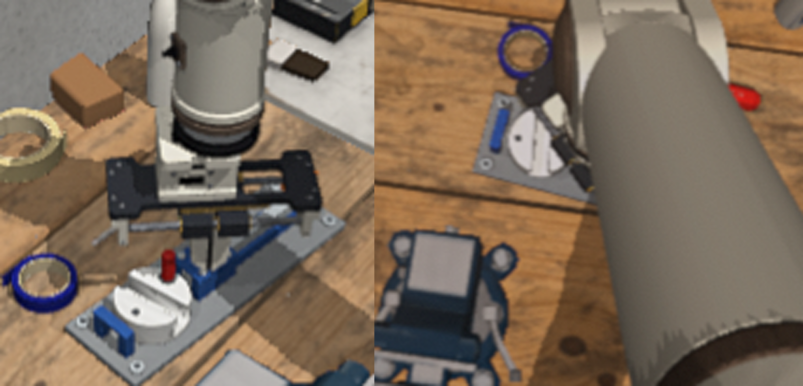

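The fingers are behind the peg (peg at about (168,265), fingers at (208,265) in the left half), clear of the guide. Next I'll push along tool -y in small steps.

```bash
python3 -m handwheel '[{"hand":0,"travel":[0,-0.5,0],"delta_rot":[0,0,0]},{"hand":0,"travel":[0,-1,0],"delta_rot":[0,0,0]},{"hand":0,"travel":[0,-1.5,0],"delta_rot":[0,0,0]},{"hand":0,"travel":[0,-2,0],"delta_rot":[0,0,0]},{"hand":0,"travel":[0,-2.5,0],"delta_rot":[0,0,0]},{"hand":0,"travel":[0,-3,0],"delta_rot":[0,0,0]},{"hand":0,"travel":[0,-3.5,0],"delta_rot":[0,0,0]},{"hand":0,"travel":[0,-3.5,0],"delta_rot":[0,0,0]}]'
cat > peg.py <<'E'
from h import *
s=save("scene","last.png")
print("TCP F",Fx(manip.read_state()["ee_pos"]).round(1))
for a,c,b,p in blobs(s,(0,150,80),(6,255,255),(225,150,300,210)):
    top=p[p[:,1]<=p[:,1].min()+2].mean(0)   # about the top face
    f=Fx(toplane("scene",[top],75)[0]); print("red",a,c.round(1),b,"F",f.round(1),"r",np.hypot(*f[:2]).round(1),"q",((np.arctan2(f[1],f[0])-np.pi/2)%(2*np.pi)).round(2))
E
python3 peg.py
```

```text
time: 3.05
ee_pos: [590.9, -4.6, 63.1]
orientation: [0.918, -0.396, 0.001, 0.001]
ft_force: [-0.3, -2.9, 1.3]
opening: 0.2
TCP F [-30.6  -7.3  63.1]
red 69 [251.4 170.9] [249 165   6  13] F [-13.6 -24.3  75. ] r 27.8 q 2.63
```

```bash
python3 -m handwheel '[{"hand":0,"travel":[0,-0.4,0],"delta_rot":[0,0,0]},{"hand":0,"travel":[0,-0.8,0],"delta_rot":[0,0,0]},{"hand":0,"travel":[0,-1.15,0],"delta_rot":[0,0,0]},{"hand":0,"travel":[0,-1.15,0],"delta_rot":[0,0,0]}]'; python3 peg.py
```

```text
time: 3.43
ee_pos: [598.3, 5.7, 62.8]
orientation: [0.919, -0.395, -0.0, -0.0]
ft_force: [-2.4, -1.8, 2.9]
opening: 0.5
TCP F [-20.  -13.8  62.7]
red 63 [246.1 173.4] [244 167   6  14] F [ -0.4 -28.3  75. ] r 28.3 q 3.13
```

```bash
python3 -m handwheel '[{"hand":0,"travel":[0,2,0],"delta_rot":[0,0,0]},{"hand":0,"travel":[0,2,0],"delta_rot":[0,0,0]},{"hand":0,"travel":[0,2,-4],"delta_rot":[0,0,0]},{"hand":0,"travel":[0,2,-7],"delta_rot":[0,0,0]},{"hand":0,"travel":[0,2,-7],"delta_rot":[0,0,0]}]'; python3 -c "
from h import *
plan(W(-264,0,130),np.pi)"
```

```text
time: 3.9
ee_pos: [589.3, -8.1, 138.9]
orientation: [0.918, -0.396, 0.005, -0.003]
ft_force: [1.1, 0.4, 0.5]
opening: 0.5
travel cm [14.25 17.99  0.82] rot [-0.006 -0.01  -0.698] t 3.9 F [-34.6  -6.3 138.9]
```

```bash
python3 -m handwheel '[{"hand":0,"travel":[14.25,18,0],"delta_rot":[0,0,-0.698]},{"hand":0,"travel":[14.25,18,0],"delta_rot":[0,0,-0.698]},{"hand":0,"travel":[14.25,18,0],"delta_rot":[0,0,-0.698]},{"hand":0,"travel":[14.25,18,0],"delta_rot":[0,0,-0.698]},{"hand":0,"travel":[14.25,18,0],"delta_rot":[0,0,-0.698]},{"hand":0,"travel":[14.25,18,0],"delta_rot":[0,0,-0.698]},{"hand":0,"travel":[14.25,18,0],"delta_rot":[0,0,-0.698]},{"hand":0,"travel":[14.25,18,0],"delta_rot":[0,0,-0.698]},{"hand":0,"travel":[14.25,18,0],"delta_rot":[0,0,-0.698]}]'
python3 - <<'E'
from h import *
plan(W(-264,0,50),np.pi)
save("top","t2.png",(225,130,385,240),4); save("scene","s2.png",(190,100,350,225),4)
cv2.imwrite("pics/c2.png",cv2.resize(np.vstack([cv2.imread("pics/t2.png"),cv2.imread("pics/s2.png")]),None,fx=.63,fy=.63))
E
```

```text
time: 4.65
ee_pos: [551.9, -235.2, 132.8]
orientation: [0.998, -0.058, 0.001, -0.001]
ft_force: [-0.2, 0.3, -0.3]
opening: 0.8
travel cm [ 0.45 -0.04  8.28] rot [-0.002 -0.001 -0.001] t 4.65 F [-264.5    4.6  132.8]
```

View pics/c2.png

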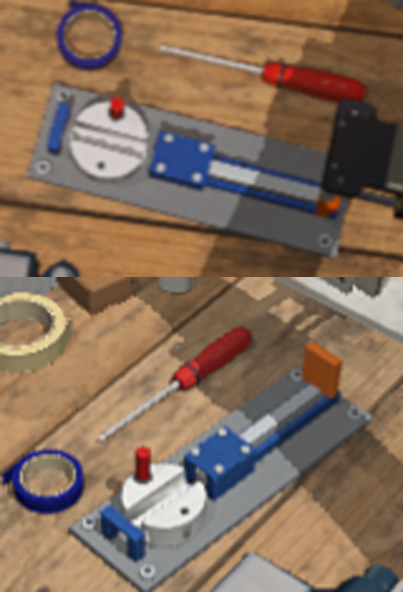

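The slot now lines up with the track: it runs parallel to the bar, with the peg on the far side at (117,105). The bystanders haven't moved. Next I'll descend behind the plate.

```bash
python3 -m handwheel '[{"hand":0,"travel":[0.45,0,3],"delta_rot":[0,0,0]},{"hand":0,"travel":[0.45,0,6],"delta_rot":[0,0,0]},{"hand":0,"travel":[0.45,0,8.3],"delta_rot":[0,0,0]},{"hand":0,"travel":[0.45,0,8.3],"delta_rot":[0,0,0]},{"hand":0,"travel":[0.45,0,8.3],"delta_rot":[0,0,0]}]'
python3 - <<'E'
from h import *
plan(W(-264,0,50),np.pi)
save("scene","s3.png",(230,70,400,200),4)
E
```

```text
time: 5.17
ee_pos: [554.9, -234.9, 48.8]
orientation: [0.998, -0.057, -0.001, -0.001]
ft_force: [0.0, -0.9, 0.6]
opening: 0.7
travel cm [ 0.16  0.02 -0.12] rot [-0.002  0.003  0.002] t 5.1667 F [-263.8    1.6   48.8]
```

View pics/s3.png

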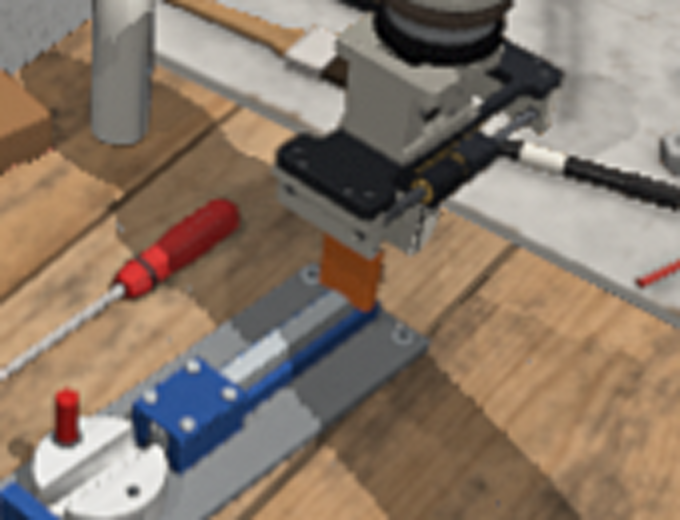

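The fingers stand behind the plate and are centred on the track. The body is above the plate. Next I'll push.

```bash
python3 -m handwheel '[{"hand":0,"travel":[0,-0.7,0],"delta_rot":[0,0,0]},{"hand":0,"travel":[0,-1.4,0],"delta_rot":[0,0,0]},{"hand":0,"travel":[0,-2.1,0],"delta_rot":[0,0,0]},{"hand":0,"travel":[0,-2.7,0],"delta_rot":[0,0,0]},{"hand":0,"travel":[0,-3.3,0],"delta_rot":[0,0,0]},{"hand":0,"travel":[0,-3.9,0],"delta_rot":[0,0,0]},{"hand":0,"travel":[0,-4.5,0],"delta_rot":[0,0,0]},{"hand":0,"travel":[0,-5.1,0],"delta_rot":[0,0,0]},{"hand":0,"travel":[0,-5.7,0],"delta_rot":[0,0,0]},{"hand":0,"travel":[0,-6,0],"delta_rot":[0,0,0]}]';  python3 peg.py
```

```text
time: 6.05
ee_pos: [562.4, -176.5, 49.8]
orientation: [0.998, -0.058, 0.0, -0.0]
ft_force: [-0.8, -1.9, 1.8]
opening: -0.0
TCP F [-204.4    0.9   49.7]
red 66 [246.3 173. ] [244 167   6  14] F [ -1.  -27.6  75. ] r 27.6 q 3.11
```

```bash
python3 -m handwheel '[{"hand":0,"travel":[0,-0.6,0],"delta_rot":[0,0,0]},{"hand":0,"travel":[0,-1.2,0],"delta_rot":[0,0,0]},{"hand":0,"travel":[0,-1.8,0],"delta_rot":[0,0,0]},{"hand":0,"travel":[0,-2.4,0],"delta_rot":[0,0,0]},{"hand":0,"travel":[0,-3,0],"delta_rot":[0,0,0]},{"hand":0,"travel":[0,-3.6,0],"delta_rot":[0,0,0]},{"hand":0,"travel":[0,-4.2,0],"delta_rot":[0,0,0]},{"hand":0,"travel":[0,-4.8,0],"delta_rot":[0,0,0]},{"hand":0,"travel":[0,-5.4,0],"delta_rot":[0,0,0]},{"hand":0,"travel":[0,-6,0],"delta_rot":[0,0,0]},{"hand":0,"travel":[0,-6.3,0],"delta_rot":[0,0,0]},{"hand":0,"travel":[0,-6.3,0],"delta_rot":[0,0,0]}]';  python3 peg.py; python3 -c "
from h import *
save('scene','s4.png',(190,70,360,220),4)"
```

```text
time: 7.1
ee_pos: [569.7, -113.5, 49.7]
orientation: [0.998, -0.057, 0.0, -0.0]
ft_force: [-1.2, 0.9, -0.4]
opening: 0.3
TCP F [-142.1    0.9   49.7]
red 71 [246.3 173. ] [244 167   6  14] F [ -1.3 -27.9  75. ] r 27.9 q 3.09
```

View pics/s4.png

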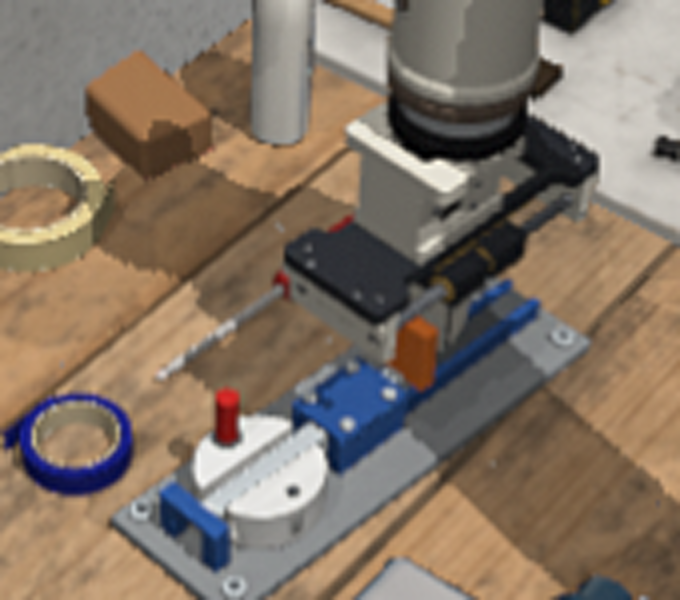

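The bar is in the slot, and the plate (415,355) is close to the guide block. Next I'll finish in small steps while watching the force.

```bash
python3 -m handwheel '[{"hand":0,"travel":[0,-0.3,0],"delta_rot":[0,0,0]},{"hand":0,"travel":[0,-0.6,0],"delta_rot":[0,0,0]},{"hand":0,"travel":[0,-0.9,0],"delta_rot":[0,0,0]},{"hand":0,"travel":[0,-0.9,0],"delta_rot":[0,0,0]}]'; python3 -m handwheel '[{"hand":0,"travel":[0,-0.2,0],"delta_rot":[0,0,0]},{"hand":0,"travel":[0,-0.3,0],"delta_rot":[0,0,0]},{"hand":0,"travel":[0,-0.3,0],"delta_rot":[0,0,0]}]'
```

```text
time: 7.53
ee_pos: [570.8, -105.6, 49.9]
orientation: [0.998, -0.058, 0.0, -0.0]
ft_force: [-0.1, -0.0, 1.2]
opening: 0.4
time: 7.78
ee_pos: [571.1, -103.1, 49.8]
orientation: [0.998, -0.058, 0.0, 0.0]
ft_force: [0.6, -1.8, 1.7]
opening: 0.0
```

```bash
for i in 1 2 ; do python3 -m handwheel '[{"hand":0,"travel":[0,-0.15,0],"delta_rot":[0,0,0]},{"hand":0,"travel":[0,-0.15,0],"delta_rot":[0,0,0]},{"hand":0,"travel":[0,-0.15,0],"delta_rot":[0,0,0]}]' | grep -E 'ee_pos|force'; done
```

```text
ee_pos: [571.2, -101.7, 49.8]
ft_force: [-0.2, -0.8, 0.9]
ee_pos: [571.2, -101.5, 49.9]
ft_force: [0.1, -5.3, 2.7]
```

```bash
for i in 1 2; do python3 -m handwheel '[{"hand":0,"travel":[0,-0.15,0],"delta_rot":[0,0,0]},{"hand":0,"travel":[0,-0.15,0],"delta_rot":[0,0,0]},{"hand":0,"travel":[0,-0.15,0],"delta_rot":[0,0,0]}]' | grep -E 'ee_pos|force'; done
```

```text
ee_pos: [571.2, -101.5, 49.9]
ft_force: [-1.0, -7.7, 2.6]
ee_pos: [571.2, -101.5, 50.0]
ft_force: [-2.2, -11.7, 3.8]
```

The fingers have stalled at fixture x ≈ -130 with the force rising, so the bar is at its stop. Next I'll back off and check.

```bash
python3 -m handwheel '[{"hand":0,"travel":[0,1,0],"delta_rot":[0,0,0]},{"hand":0,"travel":[0,3,0],"delta_rot":[0,0,0]},{"hand":0,"travel":[0,4,0],"delta_rot":[0,0,0]},{"hand":0,"travel":[0,4,-4],"delta_rot":[0,0,0]},{"hand":0,"travel":[0,8,-8],"delta_rot":[0,0,0]},{"hand":0,"travel":[0,12,-11],"delta_rot":[0,0,0]},{"hand":0,"travel":[0,16,-12],"delta_rot":[0,0,0]},{"hand":0,"travel":[0,20,-12],"delta_rot":[0,0,0]},{"hand":0,"travel":[0,22,-12],"delta_rot":[0,0,0]},{"hand":0,"travel":[0,22,-12],"delta_rot":[0,0,0]}]'; python3 peg.py
python3 - <<'E'
from h import *
t=save("top","t5.png",(225,130,385,240),4); s=save("scene","s5.png",(190,100,350,225),4)
for n,i,roi in(("top",t,(225,160,385,240)),("scene",s,(210,120,345,225))):
    for a,c,b,_ in blobs(i,(8,170,100),(20,255,255),roi): print(n,a,c.round(1),b,Fx(toplane(n,[c],70)[0]).round(1))
cv2.imwrite("pics/c5.png",cv2.resize(np.vstack([cv2.imread("pics/t5.png"),cv2.imread("pics/s5.png")]),None,fx=.63,fy=.63))
E
```

```text
time: 9.62
ee_pos: [543.2, -327.1, 170.6]
orientation: [0.998, -0.064, 0.0, 0.003]
ft_force: [-0.9, -2.0, -0.8]
opening: 0.7
TCP F [-351.7    2.4  169.8]
red 65 [246.2 173.2] [244 167   6  14] F [ -1.  -27.6  75. ] r 27.6 q 3.11
top 98 [311.8 194.6] [308 185   9  20] [-105.9    3.3   70. ]
scene 204 [287.9 156.7] [281 147  15  22] [-97.5   8.2  70. ]
```

View pics/c5.png

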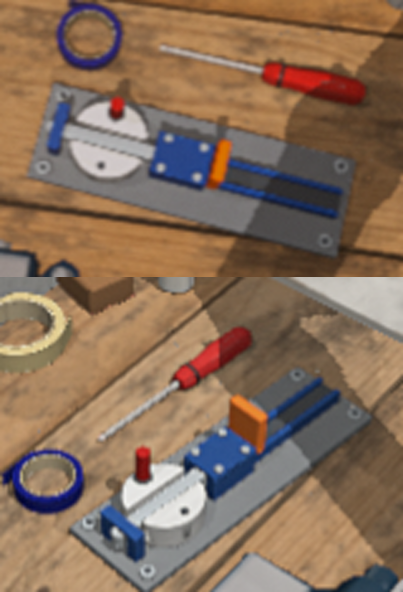

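The bar runs through the disc and its nose shows in the keeper at (115,540). The plate sits against the guide block at (220,163). The screwdriver and tape haven't moved.

```bash
python3 -c "
from bench import job; print(job.hand_in())"
```

```text
the job is handed in; nothing more can be done
None
```

The fixture is locked and the job is handed in, at about 9.7 s on the robot's clock. I pushed the red peg counter-clockwise with the closed fingers until the slot lined up (joint about 3.1 rad). Then I pushed the bar by its orange plate through the slot until it stopped against the guide block.

**Bar home:** the fingers stalled at fixture x ≈ -130 mm while the push rose to about 12 N. The last pictures show the plate against the block and the nose in the keeper. The top camera puts the plate at x ≈ -106 mm, which is the home position.

**A disagreement:** the scene camera gives x ≈ -97.5 mm for the plate. That number comes from the middle of the colour patch at an assumed height, so I trusted the top view and the stall instead.

**Bystanders:** the screwdriver and tape roll look unmoved in the last pictures. The wood offcut was outside those crops, so I did not recheck it, but the arm never went near it. The robot was clear of everything at hand-in.

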